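# Find and release the latched mode key on a tensile tester's control box

## Robot

A 7-joint arm with a two-finger parallel gripper is mounted at the origin on the work surface. World frame = base frame: x ahead of the robot, y to its left, z up, the work surface at z = 0. Lengths are in mm, angles in rad, forces in N, time in s.
With the tool pointing down it reaches from about 425 to 925 mm from the base axis. Payload 6.8 kg.
Tool frame: the origin (TCP) lies midway between the tips of the shut fingers; the grasp point (between the pads) lies 19 mm behind it; z points along the fingers, y is the line along which they close (so a half turn about z gives the same grasp; the last joint's range is limited). The gripper opens to 88 mm and grips with 3 to 60 N. Pads are 20 mm wide; open, the fingers measure 115 mm over their backs; the gripper's body (75 mm by 178 mm) begins 61 mm behind the grasp point.
Start: joints at [1.174, 0.477, 0.022, 1.555, -0.011, 1.109, -0.083], TCP at [192.25, -647.06, 222.664] pointing down, gripper open.
Joint ranges: [-2.96, 2.96], [-0.34, 2.1], [-1.41, 1.46], [0.24, 2.44], [-1.37, 4.51], [0.17, 1.92], [-2.96, 2.96]. Speed limits (rad/s): [2.39, 2.39, 3.14, 3.14, 3.14, 3.14, 3.14].

## Interface

Orientations are given as a unit quaternion [x, y, z, w].
In Python, from plant import ctrl gives the robot as it stands. The module is installed in compiled form; this text tells all that it offers. Calls block until the motion is done:
- ctrl.move_pose(position, orientation): joint-space move of the TCP to a pose.
- ctrl.line_to(position, rotation=None, feed=150): straight line of the TCP; rotation=None keeps the orientation; feed is the mean speed in mm/s.
- ctrl.movej(angles): joint-space move.
- ctrl.command_gripper(opening, squeeze=None): finger opening in mm; squeeze is the grip in N (None keeps the last); returns when the fingers have stopped.
- ctrl.dwell(seconds).
- ctrl.inverse_kinematics(position, orientation): joint angles nearest the present ones, or None.
- ctrl.get_obs(): the state.
- ctrl.read_camera(name): name is "scene" or "top" or "wrist"; returns (picture, depth): 384x512x3 uint8, red, green, blue; 384x512 float32, mm along the optical axis (not along the pixel's ray), 0 where there is no reading.
- ctrl.calibration(name): a dict with "intrinsics" (3x3 intrinsics, pixels), "position" and "rotation" of the camera in the world. Camera axes: x right, y up, looking along -z (the intrinsics and any distortion apply to the point x, -y, -z); pixel columns grow to the right and rows downward; lengths in mm; the calibration is good to about 2 mm. A picture is of the moment at which its call begins: read the wrist's pose just before it. calibration takes no time and is no camera call; for the wrist camera it gives the pose at the moment of the call.
A pose or a line that the arm cannot do raises ctrl.PlanningError and nothing moves.
- ctrl.hand_in(): hands the job in; it is judged then, once.
The state is a dict: "t": time; "joint_positions": joint angles; "joint_velocities": joint speeds; "joint_torque": joint torques, N m; "ee_pos": TCP position; "ee_rot": TCP orientation; "force": force on the tool from outside, world axes, zero at the start; "ft_torque": the same for the moment, N m; "gripper_width": finger opening in mm; "gripper_force": force on a finger pad.
Only numpy, scipy, OpenCV 4.12 (cv2) and the standard library are available. Lean on these libraries where they do the work, as an engineer would, in place of code of your own. Each camera call takes 0.05 s, during which the arm holds its last target. There are 200 camera calls.

## Task

One of the four mode keys on the tensile tester's control box has been left latched down. With a fingertip, tap the four keys lightly one after the other from left to right (as the robot sees them) to feel which one it is, then press that key fully in and let it go so that it pops up level with the other three. Do not push any of the other keys home, and leave the mouse, the weight and the spare grip standing where they are.

Things in the scene. Friction and masses are not known exactly. Their poses are not given: they have to be found in the camera images.
- box: Tester's desktop control box, fixed to the bench: cream shell 160 mm deep (x) by 300 mm wide (y), flat dark panel 65 mm above the bench, dark flush display in the far half. Origin: centre of its underside; z up, x away from the robot, y to the robot's left when unturned (turned up to 20 degrees). Four light-grey keys in a row along y, 35 mm nearer the robot than its centre.
- key1: Leftmost key, at x -35, y +66 mm in the box's frame. All four keys are alike: light-grey square caps 28 x 28 mm with flat tops, 44 mm from centre to centre. Origin: centre of the cap's top face; axes as the box's. They move straight down only. Exactly one is latched down at the start; which one varies.
- key2: Second key from the left, at x -35, y +22 mm in the box's frame; origin: centre of its top face. Heights of all keys: up, the top is 77 mm above the bench (12 mm above the panel); latched, it rests about 3.4 mm lower; fully in, 7 mm lower. The spring pushes back with 3 N at the top, 1 N more per mm, 10 N at the bottom.
- key3: Third key from the left, at x -35, y -22 mm in the box's frame; origin: centre of its top face. For all keys: an up key yields to more than 3 N. The latched key is held by an inner catch and yields only above 6 N; pressed to the bottom (7 mm below the up height, 10 N) for a moment, it is freed and springs up when let go; about 5.5 mm is the least that frees it.
- key4: Rightmost key, at x -35, y -66 mm in the box's frame; origin: centre of its top face. Otherwise as the others. An up key counts as pushed home once it is more than 4.5 mm down.
- jog (a point): Centre of the top of a fixed black jog knob, 28 mm across and 16 mm high, left of the key row. Not used.
- stop (a point): Centre of the top of a fixed red mushroom emergency stop, 40 mm across, 33 mm above the panel, in the panel's far right corner. Not used.
- mouse: Loose black computer mouse, 105 x 60 x 34 mm, to the left of the box. Bystander. Origin: centre of its underside.
- weight: Loose steel calibration weight with a knob, 38 mm across, 66 mm high, 0.5 kg, to the right of the box. Bystander. Origin: centre of its underside.
- grip: Loose spare specimen grip: dark block 45 x 40 x 50 mm with a steel stud on top (66 mm high in all) and an aluminium cylinder 32 mm across sticking out 40 mm along its +x, standing beyond the box. Bystander. Origin: centre of the block's underside.

How it is judged (in metres and radians):
On the way, in this order (a step that is already met when the one before it is completed fails the run):
1. key 1 is tapped (contact force between the fingers and key1 above 0.3 N).
2. key 2 is tapped (contact force between the fingers and key2 above 0.3 N).
3. key 3 is tapped (contact force between the fingers and key3 above 0.3 N).
4. key 4 is tapped (contact force between the fingers and key4 above 0.3 N).
5. a key (only the latched one may be) is pressed fully in (z of any of key1, key2, key3, key4 in the frame of box below 0.0715 m).
At the end, for the whole second after the job is handed in: All four keys are up, each within 1.5 mm of its full height, and the mouse, the weight and the spare grip are within 15 mm of where they stood (z of each of key1, key2, key3, key4 in the frame of box above 0.0755 m and distance of each of mouse, weight, grip from where it was at the start of the episode below 0.015 m); the robot touches nothing.
It fails at once if a key that was up is pushed home (more than 4.5 mm down) (distance of any of key1, key2, key3, key4 from where it was at the start of the episode above 0.0045 m).
It fails at once if the computer mouse is moved or lifted by more than 15 mm (distance of mouse from where it was at the start of the episode above 0.015 m).
It fails at once if the calibration weight is moved or lifted by more than 15 mm (distance of weight from where it was at the start of the episode above 0.015 m).
It fails at once if the spare specimen grip is moved or lifted by more than 15 mm (distance of grip from where it was at the start of the episode above 0.015 m).
It also fails if it takes over 43 s, if anything falls off the work surface, if the arm or the gripper's body presses on something with over 40 N, if the wrist force passes 120 N, or if a joint passes its speed limit or range.

## Working session

There is one attempt and no reset: what is moved stays moved. The work goes in short steps, each a Python script; the robot and the scene stay as the last script left them, time stands still between calls to the robot, and variables do not carry over. Pictures are saved under pics/ and viewed, at most 10 in all, crops included, and the job is handed in when it is done.

```bash
mkdir -p pics; python3 - <<'E'
from plant import ctrl
import cv2,numpy as np
o=ctrl.get_obs();print(o['t'],o['ee_pos'],o['ee_rot'],o['force'],o['gripper_width'])
for n in('top','scene'):
    p,d=ctrl.read_camera(n);cv2.imwrite(f'pics/{n}0.png',p[:,:,::-1]);np.savez(f'{n}0.npz',p=p,d=d)
    print(n,ctrl.calibration(n))
E
```

```text
0.0 [ 192.06083041 -646.48623914  221.6997552 ] [ 9.89587373e-01  1.43930671e-01 -1.94703090e-04 -8.69238841e-04] [-0.46549815 -0.28785019 -0.60947513] 87.84328461091953
top {'intrinsics': array([[366.02428876,   0.        , 255.42325092],
       [  0.        , 366.02428876, 198.78601222],
       [  0.        ,   0.        ,   1.        ]]), 'position': array([522.66369447,  62.4807316 , 975.72877892]), 'rotation': array([-0.02143428,  0.03581262,  0.71043515, -0.70252397])}
scene {'intrinsics': array([[471.21130673,   0.        , 253.49113309],
       [  0.        , 471.21130673, 195.0932716 ],
       [  0.        ,   0.        ,   1.        ]]), 'position': array([1364.90707195,  251.19422811,  670.45341475]), 'rotation': array([0.28061723, 0.37170315, 0.69513179, 0.54761532])}
```

View pics/top0.png

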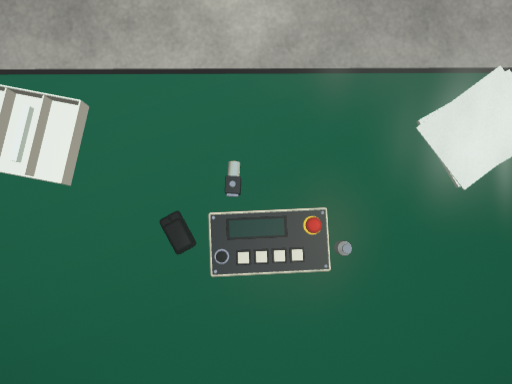

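The top view shows the box centred near (270,242). The keys are at about (244,258), (262,257), (280,256) and (297,255), the mouse is at (178,232), the grip at (233,183) and the weight at (345,248).

```bash
cat > h.py <<'E'
import numpy as np,cv2
from scipy.spatial.transform import Rotation as R
def ray(cal,uv,z):
    K=cal['intrinsics'];v=np.linalg.inv(K)@np.array([uv[0],uv[1],1.])
    d=R.from_quat(cal['rotation']).apply([v[0],-v[1],-v[2]]);p=np.array(cal['position'])
    return p+d*(z-p[2])/d[2]
def keys(p,lo,hi,roi=None):
    h=cv2.cvtColor(p,cv2.COLOR_RGB2HSV)
    m=((h[:,:,1]<90)&(h[:,:,2]>150)).astype(np.uint8)
    if roi: 
        k=np.zeros_like(m);k[roi[1]:roi[3],roi[0]:roi[2]]=1;m*=k
    out=[]
    for c in cv2.findContours(m,cv2.RETR_EXTERNAL,cv2.CHAIN_APPROX_NONE)[0]:
        r=cv2.minAreaRect(c);w,hh=r[1]
        if lo<min(w,hh) and max(w,hh)<hi and max(w,hh)<1.35*min(w,hh): out.append((r[0],r[1]))
    return sorted(out)
def down(yaw): # tool z down, tool y at angle yaw+90deg line
    return (R.from_euler('z',yaw)*R.from_quat([1,0,0,0])).as_quat()
E
python3 - <<'E'
from plant import ctrl
from h import *
p=np.load('top0.npz')['p'];c=ctrl.calibration('top')
ks=keys(p,7,16,(230,240,310,270));print(ks)
P=np.array([ray(c,k[0],77) for k in ks]);print(P.round(1))
d=P[0]-P[-1];print('yaw',np.degrees(np.arctan2(-d[0],d[1])),np.linalg.norm(d))
for q in ([0.,0,0,1],):pass
o=ctrl.get_obs();w=ctrl.calibration('wrist')
T=R.from_quat(o['ee_rot']).inv();print('wrist cam in tool',T.apply(w['position']-o['ee_pos']),(T*R.from_quat(w['rotation'])).as_matrix().round(2),w['intrinsics'])
for a in (0,np.pi/2,-np.pi/2,np.pi):
  y=np.arctan2(-d[0],d[1])+a;m=P.mean(0);m[2]=220
  print(a,ctrl.inverse_kinematics(m,down(y)))
E
```

```text
[((243.0, 257.0), (10.0, 10.0)), ((261.0, 256.5), (11.0, 10.0)), ((279.0, 255.5), (11.0, 10.0)), ((297.0, 254.5), (11.0, 10.0))]
[[453.9  75.7  77. ]
 [454.5  31.9  77. ]
 [456.3 -12.   77. ]
 [458.1 -56.   77. ]]
yaw 1.8521259295674184 131.77347539256766
wrist cam in tool [  65.44412853   -0.65242116 -162.06834388] [[-0.    0.97  0.24]
 [ 1.    0.   -0.  ]
 [-0.    0.24 -0.97]] [[321.36165505   0.         249.01835145]
 [  0.         321.36165505 186.28226739]
 [  0.           0.           1.        ]]
0 [ 0.39540095  0.16518585 -0.60501688  2.02750248  0.1127961   0.98077716
 -1.80463193]
1.5707963267948966 [ 0.52680436  0.18768052 -0.75381193  2.02050753  0.153455    0.9889353
 -0.27064694]
-1.5707963267948966 [-1.26667639  0.28479807  1.33319893  2.11081581 -0.33313523  0.98823889
 -2.86420107]
3.141592653589793 [ 0.72452969  0.24013779 -0.98967235  2.01109419  0.23700358  1.0097292
  1.2235925 ]
```

```bash
python3 - <<'E'
from plant import ctrl
from h import *
ctrl.command_gripper(0,20)
y=np.radians(1.85)
ctrl.move_pose([456,10,190],down(y));ctrl.dwell(.3)
o=ctrl.get_obs();c=ctrl.calibration('wrist');p,d=ctrl.read_camera('wrist')
print(o['t'],o['ee_pos'],o['ee_rot'],o['force'],o['gripper_width'])
cv2.imwrite('pics/w1.png',p[:,:,::-1])
for k in keys(p,15,60):
    u,v=map(int,k[0]);print(np.round(k,1).tolist(),d[v,u],ray(c,k[0],77).round(1))
E
```

```text
4.2583 [456.06176383   9.75024681 189.973026  ] [ 9.99873848e-01  1.58835661e-02 -2.70067985e-05 -1.06632296e-05] [ 0.05594646  0.07362124 -0.39390548] 0.45753002483588867
[[118.9, 174.7], [41.8, 33.1]] 276.2197 [460.1 124.3  77. ]
[[173.5, 183.0], [32.0, 35.0]] 283.4644 [454.1  76.8  77. ]
[[222.5, 183.0], [32.0, 33.0]] 282.81522 [455.5  33.7  77. ]
[[272.5, 183.0], [32.0, 33.0]] 282.48416 [456.9 -10.2  77. ]
[[321.5, 182.0], [33.0, 32.0]] 285.08115 [459.1 -53.2  77. ]
[[447.5, 166.0], [38.0, 47.0]] 294.0687 [ 476.8 -161.4   77. ]
```

View pics/w1.png

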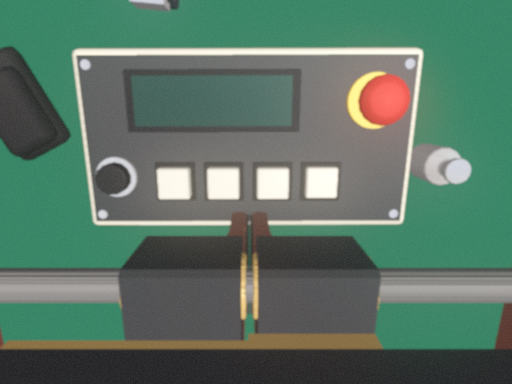

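The wrist view shows the four keys at u=173, 222, 272 and 321, v=183, clear of the fingers. Key 4 reads about 2.5 mm deeper than the others. Next I'll tap them from left to right.

```bash
cat > keys.txt <<'E'
454.0 76.3
455.2 32.9
456.6 -11.0
458.6 -54.5
E
python3 - <<'E'
from plant import ctrl
from h import *
K=np.loadtxt('keys.txt')
for i,k in enumerate(K):
    ctrl.line_to([*k,90],feed=150);ctrl.line_to([*k,79],feed=60);ctrl.dwell(.1)
    f0=np.mean([ctrl.get_obs()['force'][2] for _ in range(3)]);z=79.;log=[]
    while z>72.8:
        z-=.6;ctrl.line_to([*k,z],feed=20)
        o=ctrl.get_obs();f=o['force'][2]-f0;log.append((round(z,1),round(o['ee_pos'][2],2),round(f,2)))
        if f>1.5:break
    ctrl.line_to([*k,90],feed=100)
    print(i+1,round(ctrl.get_obs()['t'],2),round(f0,2),log)
    if f<=1.5: print('no contact');break
E
```

```text
1 6.72 -0.42 [(78.4, np.float64(78.49), np.float64(0.09)), (77.8, np.float64(77.78), np.float64(1.4)), (77.2, np.float64(77.33), np.float64(3.16))]
2 8.62 -0.48 [(78.4, np.float64(78.49), np.float64(-0.44)), (77.8, np.float64(77.79), np.float64(1.14)), (77.2, np.float64(77.35), np.float64(3.16))]
3 10.52 -0.37 [(78.4, np.float64(78.47), np.float64(0.33)), (77.8, np.float64(77.8), np.float64(-0.33)), (77.2, np.float64(77.35), np.float64(2.4))]
4 13.96 1.04 [(78.4, np.float64(78.49), np.float64(-1.02)), (77.8, np.float64(77.82), np.float64(-0.53)), (77.2, np.float64(77.16), np.float64(-1.42)), (76.6, np.float64(76.54), np.float64(-1.74)), (76.0, np.float64(75.97), np.float64(-0.53)), (75.4, np.float64(75.35), np.float64(-0.69)), (74.8, np.float64(74.75), np.float64(-0.99)), (74.2, np.float64(74.22), np.float64(-1.16)), (73.6, np.float64(73.91), np.float64(4.29))]
```

Key 4 is the latched one: contact came at about 74 mm, against about 77.5 mm for the other three. Now I'll press it fully in.

```bash
python3 - <<'E'
from plant import ctrl
from h import *
k=np.loadtxt('keys.txt')[3]
f0=np.mean([ctrl.get_obs()['force'][2] for _ in range(5)])
ctrl.line_to([*k,75],feed=60);z=72.5
while z>67:
    ctrl.line_to([*k,z],feed=20);ctrl.dwell(.1)
    o=ctrl.get_obs();f=o['force'][2]-f0;print(z,o['ee_pos'].round(2),round(f,2))
    if f>18:break
    z-=.7
ctrl.dwell(.3)
ctrl.line_to([*k,90],feed=60);ctrl.line_to([456,10,190],feed=200);ctrl.dwell(.3)
c=ctrl.calibration('wrist');p,d=ctrl.read_camera('wrist')
cv2.imwrite('pics/w2.png',p[:,:,::-1])
for q in keys(p,15,60)[1:5]:
    u,v=map(int,q[0]);print(np.median(d[v-8:v+8,u-8:u+8]))
print(ctrl.get_obs()['t'])
E
```

```text
72.5 [458.23 -54.43  72.43] 5.36
71.8 [458.25 -54.44  71.96] 8.62
71.1 [458.25 -54.41  71.31] 9.65
70.39999999999999 [458.24 -54.44  70.64] 9.67
69.69999999999999 [458.26 -54.46  70.28] 15.55
68.99999999999999 [458.31 -54.42  70.16] 22.8
281.63684
281.67255
281.45593
281.49503
18.375
```

All four key depths now agree to within 0.2 mm, so key 4 has popped up.

```bash
python3 -c "
from plant import ctrl
print(ctrl.hand_in())"
```

```text
the job is handed in; nothing more can be done
None
```

Key 4 (rightmost) was the latched one: I tapped all four keys left to right, pressed it to its stop and let it go, the wrist camera then showed all four keys level within 0.2 mm, and I handed the job in at about 18 s without being shown a verdict.

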